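# Pack the finial and close the pan

## Task

Put the dark wooden turned finial into the open rectangular steel pan, then close the pan with the rectangular lid, handle up, so that it lies flat on the rim all round with its lip inside the pan. Leave the round lid where it is.

Things in the scene. Friction and masses are not known exactly. Their poses are not given: they have to be found in the camera images.
- pan: Loose open rectangular stainless steel pan, 160 long (x) by 130 wide (y) by 70 mm high outside, walls and floor 4 thick (inside 152 by 122), about 0.8 kg, standing on the table. Origin: centre of its underside; z up, x along its length.
- pan_lid: Pan's loose steel lid, 0.3 kg, lying handle up (sizes in mm). Origin: centre of the lip's underside; z up, x lengthwise. Lip 126 (x) x 96 (y), 8 high (13 clearance all round in the pan). Plate 184 x 154 from z = 8 to 12 rests on the rim. Handle: bar along x, 80 long, 12 x 12, centre at z = 47, on posts at x = +-35; 29 free below. Seated: lid origin 62 above pan origin. Fits either way round.
- finial: Loose dark wooden turned finial (a small ornament like a chess pawn), 52 mm high, about 0.09 kg, standing upright on its foot. Origin: centre of its foot; z up along its axis. Foot 40 in diameter and 10 high, a thin neck, then a round body 42 in diameter with straight sides from z = 25 to 43, then a knob of 20 diameter on top. It may stand or lie in the pan.
- round_lid: Bystander: loose round stainless steel lid, 152 mm in diameter, with a round knob, 46 high in all, lying knob up on the table; it belongs to another pot. Origin: centre of its underside.
Things that resemble listed ones, but are neither listed nor needed, are in the scene too. Leave any yellow look-alike of the pan_lid alone.

How it is judged (in metres and radians):
On the way:
1. the finial is inside the pan and let go (x of finial in the frame of pan between -0.078 and 0.078 m and y of finial in the frame of pan between -0.063 and 0.063 m and z of finial in the frame of pan between 0 and 0.05 m and contact force between finial and the fingers below 0.1 N), for 0.2 s.
At the end, for the whole second after the job is handed in: The finial is inside the pan; the rectangular lid, handle up, lies flat on the pan's rim (within 4 mm in height and 4 degrees), its centre within 20 mm of the pan's and its length along the pan's within 15 degrees; the pan stands upright and all is at rest (x of finial in the frame of pan between -0.078 and 0.078 m and y of finial in the frame of pan between -0.063 and 0.063 m and z of finial in the frame of pan between 0 and 0.05 m and horizontal distance between pan_lid and pan below 0.02 m and z of pan_lid in the frame of pan between 0.058 and 0.066 m and angle between the z axis of pan_lid and the z axis of pan, either way round below 0.07 rad and angle between the x axis of pan_lid and the x axis of pan, either way round below 0.26 rad and angle between each of pan_lid, pan's own z axis and vertical below 0.1 rad and linear speed of pan_lid below 0.02 m/s and linear speed of finial below 0.05 m/s); the robot touches nothing.
It fails at once if the round lid is moved by more than 30 mm (distance of round_lid from where it was at the start of the episode above 0.03 m).
It also fails if it takes over 64 s, if anything falls off the work surface, if the arm or the gripper's body presses on something with over 40 N, if the wrist force passes 120 N, or if a joint passes its speed limit or range.

## Robot

A 6-joint arm with a two-finger parallel gripper is mounted at the origin on the work surface. World frame = base frame: x ahead of the robot, y to its left, z up, the work surface at z = 0. Lengths are in mm, angles in degrees, forces in N, time in s.
With the tool pointing down it reaches from about 250 to 725 mm from the base axis. Payload 4 kg.
Tool frame: the origin (TCP) lies on the centre line of the jaws, within the pads' length; the fingertips stand 22 mm ahead of it and the grasp point (between the pads) lies 3 mm ahead of it; z points along the fingers, y is the line along which they close (so a half turn about z gives the same grasp; the last joint's range is limited). The gripper opens to 85 mm and grips with 20 to 120 N. Pads are 22 mm wide; open, the fingers measure 114 mm over their backs; the gripper's body (76 mm by 85 mm) begins 54 mm behind the grasp point. The pads swing forward as they close: fully open they stand 13 mm farther back than shut.
Start: joints at [-68.182, 13.785, 0.286, 76.501, 0, 90], TCP at [185.83, -464.184, 253.306] pointing down, gripper open.
Joint ranges: [-155.79, 155.79], [-60.16, 107.12], [-62.33, 73.08], [-114, 123.19], [-81.49, 82.49], [-180, 180]. Speed limits (degrees/s): [159.86, 159.86, 180, 180, 180, 180].

## Interface

Orientations are given as a 3x3 rotation matrix whose columns are the frame's x, y, z axes.
In Python, from plant import env, eyes gives the robot as it stands.
- The arm moves only by the tool send_rows, never from a script. Its argument "plan" is text: rows parted by semicolons, each of 5 numbers parted by spaces: the closure, from -1 (fully open) to 1 (shut), then the shift along the world's x, y, z each as a share of 0.3 m, from -1 to 1, then the turn about the world's z as a share of pi/2 rad, from -1 to 1. In form: fingers dx dy dz yaw; .... A call has 1 to 20 rows; each row is the pose to reach, as a shift and turn from the pose commanded when the call began; what a row does not reach only later rows make up. A row lasts 1/8 s, in which the tool goes at most 62.5 mm and 10.7 degrees, less where a joint would pass 70% of its speed; a pose out of reach is approached as far as the arm can. A call with a number of a shift or a turn outside -1 to 1 is refused whole. A call with a gripper value outside its range is refused whole. The fingers move at their own pace and stop on an object; the grip force is fixed at half the most. Time passes only in rows, so rows that repeat a pose let the fingers close. It gives the time, the measured TCP pose, the force, the opening and the grip force at its end, in the units of the state.
- env.get_obs(): the state, without advancing time (a new reading comes with each control period).
- eyes.camera(name): name is "scene" or "top" or "wrist"; returns a dict with "pixels" (400x640x3 uint8, red, green, blue), "mtx" (3x3 intrinsics, pixels), "pose" (4x4, takes a point from camera to world coordinates). Camera axes: x right, y down, z forward; pixel columns grow to the right and rows downward; lengths in mm; the calibration is good to about 2 mm. A picture is of the moment at which its call begins. There is no depth.
- env.sign_off(): hands the job in; it is judged then, once.
The state is a dict: "t": time; "joint_positions": joint angles; "joint_vel": joint speeds; "tau": joint torques, N m; "tool_pos": TCP position; "orientation": TCP orientation; "wrist_force": force on the tool from outside, world axes, zero at the start; "moment": the same for the moment, N m; "finger_gap": finger opening in mm; "finger_force": force on a finger pad.
Only numpy, scipy, OpenCV 4.12 (cv2) and the standard library are available. Lean on these libraries where they do the work, as an engineer would, in place of code of your own. Each camera call takes 0.05 s, during which the arm holds its last target. There are 200 camera calls.

## Working session

There is one attempt and no reset: what is moved stays moved. The work goes in short steps, Python scripts to look and compute and a tool call to move; the robot and the scene stay as the last step left them, time stands still between calls to the robot, and variables do not carry over. Pictures are saved under pics/ and viewed, at most 10 in all, crops included, and the job is handed in when it is done.

Besides the shell and the picture viewer there is one more tool, called after "Request:" as a command line: name --argument value ..., lists and objects as JSON in quotes. send_rows: Moves the arm, as the interface text tells. Shift numbers are shares of 0.3 m and turn numbers shares of pi/2 rad, none past 1 either way. Its arguments: {"type":"object","properties":{"plan":{"type":"string"}},"required":["plan"]}

```bash
mkdir -p pics; ls; cat > h.py <<'E'
import numpy as np, cv2
from plant import env, eyes
def shot(n,f):
    c=eyes.camera(n); cv2.imwrite(f'pics/{f}.png',c['pixels'][:,:,::-1]); np.savez(f'pics/{f}.npz',**c); return c
def ray(c,u,v,z):
    p=cv2.undistortPoints(np.array([[[u,v]]],float),np.array(c['mtx']),None)[0,0]
    T=np.array(c['pose']); d=T[:3,:3]@[p[0],p[1],1]; o=T[:3,3]
    return o+d*(z-o[2])/d[2]
def proj(c,P):
    T=np.array(c['pose']); q=np.array(c['mtx'])@(T[:3,:3].T@(np.array(P,float)-T[:3,3])); return q[:2]/q[2]
E
python3 - <<'E'
from h import *
for n in('top','scene'):
    c=shot(n,n+'0'); print(n,np.round(c['pose'],3).tolist(),np.round(c['mtx'],1).tolist())
o=env.get_obs(); print(o)
a=cv2.imread('pics/top0.png')
E
```

```text
pics
top [[0.017, -0.986, 0.168, 240.77], [-1.0, -0.017, 0.001, -205.183], [0.002, -0.168, -0.986, 1633.621], [0.0, 0.0, 0.0, 1.0]] [[492.7, 0.0, 325.6], [0.0, 492.7, 199.2], [0.0, 0.0, 1.0]]
scene [[-0.882, 0.397, -0.254, 863.368], [0.472, 0.75, -0.463, 454.169], [0.007, -0.528, -0.849, 1254.457], [0.0, 0.0, 0.0, 1.0]] [[470.6, 0.0, 320.2], [0.0, 470.6, 199.0], [0.0, 0.0, 1.0]]
{'t': 0.1, 'joint_positions': array([-6.81817997e+01,  1.38271080e+01,  2.22299692e-01,  7.65039612e+01,
        2.13861523e-03,  9.00000533e+01]), 'joint_vel': array([ 0.00259918, -0.09020398,  0.20849679,  0.031908  ,  0.0222962 ,
        0.03298113]), 'tau': array([-6.34927746e-04, -3.73138547e+01,  2.53009361e+01,  1.08593606e-02,
       -1.39335609e-05,  2.04617908e-05]), 'tool_pos': array([ 185.64330135, -463.68584526,  252.51448716]), 'orientation': array([[ 9.28368185e-01,  3.71661222e-01, -6.70906764e-04],
       [ 3.71661825e-01, -9.28366486e-01,  1.77627194e-03],
       [ 3.73240449e-05, -1.89838479e-03, -9.99998197e-01]]), 'wrist_force': array([-0.98847912, -0.3967778 , -0.8058413 ]), 'moment': array([-0.02748642, -0.02962473, -0.0453167 ]), 'finger_force': 0.0, 'finger_gap': 85.60378925560065}
```

View pics/top0.png

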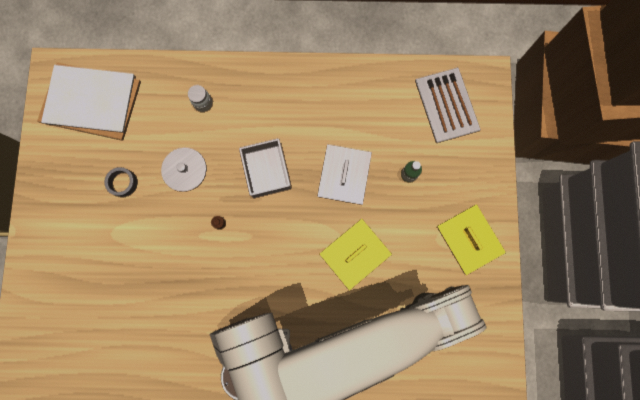

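View pics/scene0.png

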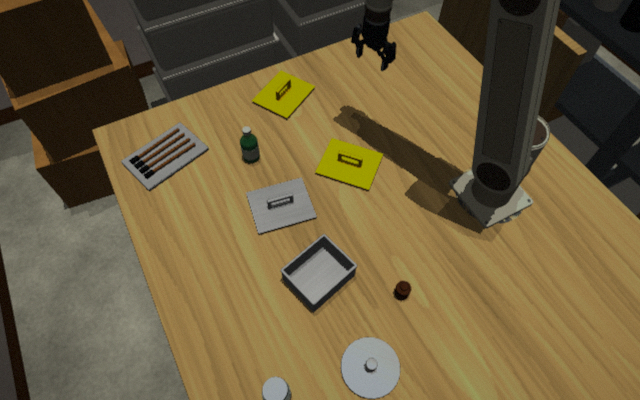

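The top view shows these candidates:
- **Finial:** only the dark brown turned piece at (218,222). The dark ring at (120,181), grey jar (200,97) and green bottle (412,171) don't match the description.
- **Pan:** (266,168); the tray of tools at (448,105) is not it.
- **Lid:** the grey rectangle with a handle at (345,174). The yellow look-alikes are at (355,254) and (471,239), the round lid at (184,169), and the book at (90,98).

```bash
cat > m.py <<'E'
from h import *
out=[]
for n in('top0','scene0'):
    c=dict(np.load(f'pics/{n}.npz')); im=c['pixels']; hsv=cv2.cvtColor(im,cv2.COLOR_RGB2HSV)
    S=hsv[:,:,1].astype(int);V=hsv[:,:,2].astype(int)
    def comp(mask,u,v):
        mask=cv2.morphologyEx(mask.astype(np.uint8),cv2.MORPH_OPEN,np.ones((2,2)))
        k,l,st,ce=cv2.connectedComponentsWithStats(mask)
        i=min((i for i in range(1,k) if st[i,4]>25),key=lambda i:np.hypot(*(ce[i]-[u,v])))
        cn,_=cv2.findContours((l==i).astype(np.uint8),cv2.RETR_EXTERNAL,cv2.CHAIN_APPROX_NONE)
        return cv2.convexHull(cn[0])[:,0].astype(float),st[i]
    def rect(h,z,name):
        P=np.array([ray(c,u,v,z)[:2] for u,v in h],np.float32)
        (x,y),(a,b),t=cv2.minAreaRect(P)
        if a<b:a,b,t=b,a,t+90
        print(n,name,'c',round(x,1),round(y,1),'size',round(a),round(b),'long axis deg',round((t+90)%180-90,1))
    seeds={'top0':((218,222),(266,168),(345,174),(184,169)),'scene0':((402,290),(319,271),(281,205),(370,367))}[n]
    h,s=comp((V<90),*seeds[0]); print(s); rect(h,34,'finial z34')
    gray=(S<60)
    h,s=comp(gray,*seeds[1]); print(s); rect(h,70,'pan')
    h,s=comp(gray,*seeds[2]); print(s); rect(h,12,'lid')
    h,s=comp(gray,*seeds[3]); print(s); rect(h,10,'round')
    a=[cv2.resize(im[max(v-35,0):v+35,u-35:u+35,::-1],(300,300),interpolation=cv2.INTER_CUBIC) for u,v in [seeds[0],seeds[2]]] 
    out.append(np.hstack([cv2.resize(x,(300,300)) for x in a]))
cv2.imwrite('pics/crop.png',np.vstack(out))
E
python3 m.py
```

```text
[213 218  14  12 135]
top0 finial z34 c 427.2 142.0 size 43 36 long axis deg -89.0
[ 241  140   50   58 2089]
top0 pan c 606.5 -5.4 size 170 135 long axis deg 15.3
[ 319  146   53   59 2414]
top0 lid c 601.9 -267.8 size 183 153 long axis deg -9.3
[ 162  149   45   43 1533]
top0 round c 610.0 276.5 size 149 145 long axis deg -89.0
[394 282  18  20 261]
scene0 finial z34 c 438.5 155.4 size 58 40 long axis deg 32.6
[ 282  235   76   77 3239]
scene0 pan c 618.9 11.2 size 176 147 long axis deg 15.0
[ 248  179   69   56 2557]
scene0 lid c 607.8 -259.2 size 183 155 long axis deg -9.5
[ 342  338   59   62 2886]
scene0 round c 614.5 282.4 size 150 148 long axis deg 60.5
```

View pics/crop.png

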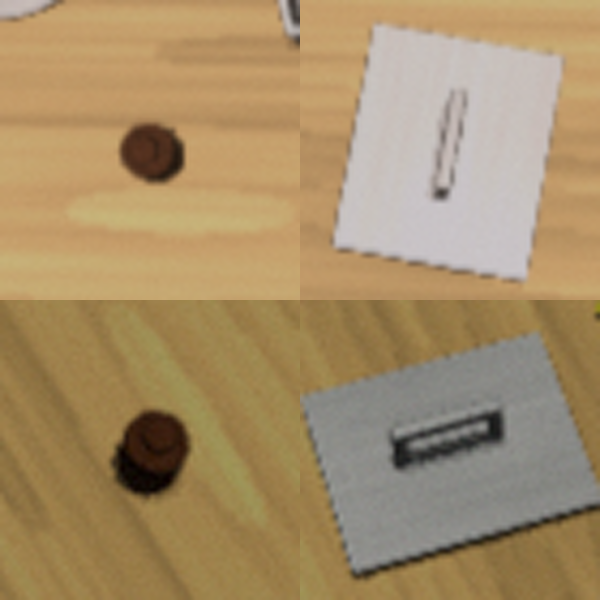

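The crop confirms a single brown finial standing with its knob up, and the grey lid lying flat with its handle up. I'll move toward the finial.

Request:
send_rows --plan "-1 0.4 1 0 0.46; -1 0.4 1 0 0.46; -1 0.4 1 0 0.46; -1 0.4 1 0 0.46; -1 0.4 1 0 0.46; -1 0.4 1 0 0.46; -1 0.4 1 0 0.46"

```text
t: 0.98
tool_pos: [305.9, -163.8, 253.2]
orientation: [[0.449, 0.894, -0.0], [0.894, -0.449, -0.0], [-0.001, -0.0, -1.0]]
wrist_force: [0.2, 0.6, -0.0]
finger_gap: 85.4
finger_force: 0.0
```

Request:
send_rows --plan "-1 0.3 1 0 0.46; -1 0.3 1 0 0.46; -1 0.3 1 0 0.46; -1 0.3 1 0 0.46; -1 0.3 1 0 0.46; -1 0.3 1 0 0.46; -1 0.3 1 0 0.46;-1 0.3 1 0 0.46"

```text
t: 1.98
tool_pos: [395.8, 133.8, 253.2]
orientation: [[-0.249, 0.969, -0.001], [0.969, 0.249, -0.001], [-0.0, -0.001, -1.0]]
wrist_force: [0.3, -0.8, -0.5]
finger_gap: 85.8
finger_force: 0.0
```

```bash
python3 - <<'E'
from h import *
c=shot('wrist','w1'); print(np.round(c['pose'],3).tolist(),np.round(c['mtx'],1).tolist())
o=env.get_obs();print(o['t'],o['tool_pos'],o['joint_positions'],o['orientation'][:,1])
E
```

```text
[[0.968, 0.239, 0.071, 376.58], [0.249, -0.927, -0.281, 205.29], [-0.001, 0.29, -0.957, 373.201], [0.0, 0.0, 0.0, 1.0]] [[282.2, 0.0, 317.4], [0.0, 282.2, 199.9], [0.0, 0.0, 1.0]]
2.025 [395.85667383 133.88923995 253.32634713] [ 1.86971862e+01  4.47858653e+00 -1.09276833e+01  7.46079102e+01
 -1.52664846e-02  9.42932854e+01] [ 9.68566202e-01  2.48755824e-01 -2.26846783e-04]
```

View pics/w1.png

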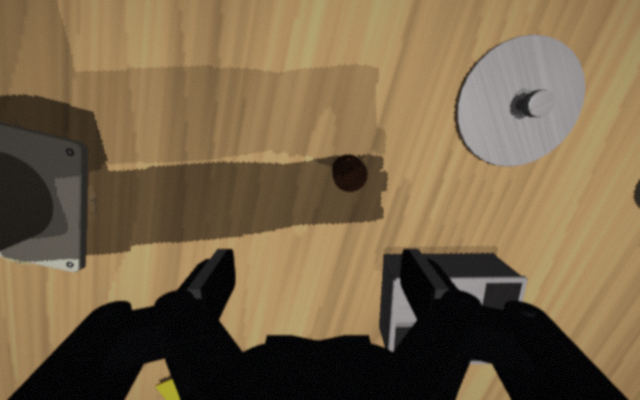

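The wrist view shows the finial at (350,173), the round lid at (521,100) and the pan at the lower right (455,300).

```bash
python3 - <<'E'
from h import *
c=dict(np.load('pics/w1.npz')); im=c['pixels']; V=im.max(2)
m=np.zeros(V.shape,np.uint8); m[145:205,320:382]=V[145:205,320:382]<48
k,l,st,ce=cv2.connectedComponentsWithStats(m); i=1+np.argmax(st[1:,4]); print(st[i],ce[i])
for z in(25,34,43): print(z,ray(c,*ce[i],z))
hh=[ray(c,*( (st[i][0]+st[i][2]*a),st[i][1]+st[i][3]*b),34) for a,b in((0,.5),(1,.5),(.5,0),(.5,1))]; print(np.linalg.norm(hh[0]-hh[1]),np.linalg.norm(hh[2]-hh[3]))
for n,uv in(('top0',(219.5,223.5)),('scene0',(402.5,291.5))):
    d=dict(np.load(f'pics/{n}.npz')); print(n,[ray(d,*uv,z)[:2].round(1) for z in(26,34)])
E
```

```text
[332 155  35  36 988] [348.79453441 172.68016194]
25 [431.71652994 147.29981761  25.        ]
34 [430.29140298 148.79868875  34.        ]
43 [428.86627602 150.29755989  43.        ]
42.71083621565596 44.659753559470204
top0 [array([428.1, 143.7]), array([427.2, 142. ])]
scene0 [array([436.8, 153.5]), array([439.6, 155.5])]
```

Request:
send_rows --plan "-1 0.116 0.043 -0.1 0; -1 0.116 0.043 -0.3 0; -1 0.116 0.043 -0.5 0; -1 0.116 0.043 -0.65 0; -1 0.116 0.043 -0.724 0; -1 0.116 0.043 -0.724 0; -1 0.116 0.043 -0.724 0; 1 0.116 0.043 -0.724 0; 1 0.116 0.043 -0.724 0; 1 0.116 0.043 -0.724 0; 1 0.116 0.043 -0.724 0; 1 0.116 0.043 -0.724 0; 1 0.116 0.043 -0.724 0; 1 0.116 0.043 -0.724 0"

```text
t: 3.78
tool_pos: [431.3, 149.0, 37.2]
orientation: [[-0.253, 0.968, 0.002], [0.968, 0.253, 0.0], [-0.0, 0.002, -1.0]]
wrist_force: [-2.1, -2.1, 6.3]
finger_gap: 40.3
finger_force: 59.9
```

Request:
send_rows --plan "1 0 0 0.2 0; 1 0 0 0.4 0; 1 0 0 0.6 0; 1 0.2 -0.2 0.7 0; 1 0.53 -0.66 0.7 0; 1 0.53 -0.66 0.7 0; 1 0.53 -0.66 0.7 0; 1 0.53 -0.66 0.7 0; 1 0.53 -0.66 0.7 0; 1 0.53 -0.66 0.7 0"

```text
t: 5.03
tool_pos: [588.7, -48.0, 246.0]
orientation: [[-0.254, 0.967, -0.001], [0.967, 0.254, 0.0], [0.001, -0.001, -1.0]]
wrist_force: [0.3, -0.2, -1.5]
finger_gap: 40.1
finger_force: 61.3
```

```bash
python3 - <<'E'
from h import *
c=shot('wrist','w2'); print(c['pose'][:3,3])
o=env.get_obs();print(o['t'],o['tool_pos'],o['joint_positions'],o['finger_gap'])
E
```

```text
[569.16972959  23.28896473 366.16890262]
5.075 [588.81977814 -47.86710403 246.28626499] [-4.65412199e+00  2.44525664e+01  1.43815462e+01  7.99592646e+01
  1.38064766e-02  7.06185545e+01] 39.99767150581092
```

View pics/w2.png

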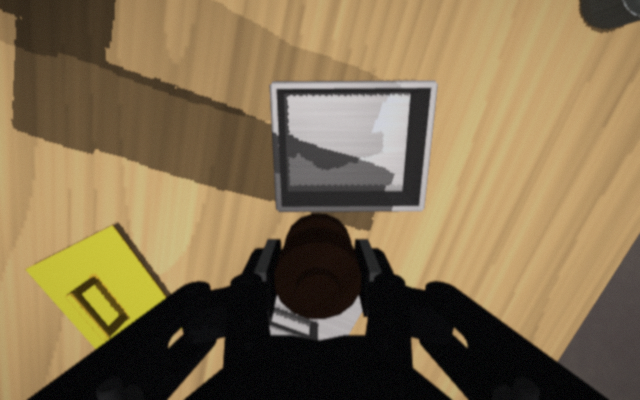

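The held finial is at (318,265). The pan's outer rim corners are at about (271,82), (437,82), (423,211) and (277,212).

```bash
python3 - <<'E'
from h import *
c=dict(np.load('pics/w2.npz'))
P=np.array([ray(c,u,v,70)[:2] for u,v in((271,82),(437.5,82),(424,211.5),(277,212))])
print(P.round(1).tolist(),[round(float(np.linalg.norm(P[i]-P[i-1])),1) for i in range(4)])
(x,y),(a,b),t=cv2.minAreaRect(P.astype(np.float32)); print(x,y,a,b,t, P.mean(0))
E
```

```text
[[517.4, 41.2], [674.1, 82.4], [709.3, -46.1], [551.7, -88.3]] [133.9, 162.0, 133.3, 163.1]
613.25048828125 -2.5061569213867188 163.140869140625 133.93292236328125 14.958905220031738 [613.13813175  -2.7081759 ]
```

Request:
send_rows --plan "1 0.078 0.154 0 0; 1 0.078 0.154 0 0; 1 0.078 0.154 -0.15 0; 1 0.078 0.154 -0.3 0; 1 0.078 0.154 -0.45 0; 1 0.078 0.154 -0.55 0; 1 0.078 0.154 -0.62 0; 1 0.078 0.154 -0.66 0; 1 0.078 0.154 -0.675 0; 1 0.078 0.154 -0.675 0; 1 0.078 0.154 -0.675 0"

```text
t: 6.45
tool_pos: [613.8, -3.1, 44.8]
orientation: [[-0.252, 0.968, 0.002], [0.968, 0.252, -0.0], [-0.001, 0.002, -1.0]]
wrist_force: [0.1, -0.5, -1.3]
finger_gap: 40.7
finger_force: 61.4
```

Request:
send_rows --plan "-0.3 0 0 0 0; -0.3 0 0 0 0; -0.3 0 0 0 0; -0.3 0 0 0 0; -0.3 0 0 0 0; -0.3 0 0 0 0"

```text
t: 7.2
tool_pos: [613.0, -3.1, 43.6]
orientation: [[-0.252, 0.968, -0.0], [0.968, 0.252, 0.0], [0.0, -0.0, -1.0]]
wrist_force: [0.1, -0.6, 0.3]
finger_gap: 55.3
finger_force: 0.0
```

Request:
send_rows --plan "-0.3 0 0 0.2 0; -0.3 0 0 0.4 0; -0.3 0 0 0.6 0; -1 0 0 0.7 0; -1 0 0 0.7 0; -1 0.05 -0.4 0.7 0.2; -1 0.09 -0.86 0.7 0.733; -1 0.09 -0.86 0.7 0.733; -1 0.09 -0.86 0.7 0.733; -1 0.09 -0.86 0.7 0.733; -1 0.09 -0.86 0.7 0.733; -1 0.09 -0.86 0.7 0.733; -1 0.09 -0.86 0.7 0.733; -1 0.09 -0.86 0.7 0.733; -1 0.09 -0.86 0.7 0.733"

```text
t: 9.07
tool_pos: [640.0, -260.9, 253.2]
orientation: [[-0.987, 0.164, -0.001], [0.164, 0.987, 0.0], [0.001, 0.0, -1.0]]
wrist_force: [-0.1, -0.4, 0.4]
finger_gap: 85.4
finger_force: 0.0
```

```bash
python3 - <<'E'
from h import *
c=shot('wrist','w3'); print(c['pose'][:3,3])
o=env.get_obs();print(o['t'],o['tool_pos'],o['joint_positions'],o['orientation'][:,1])
d=shot('top','top3'); s=d['pixels'][120:220,200:400,::-1]
im=np.vstack([c['pixels'][:,:,::-1],cv2.resize(s,(640,320))[:200]*0+cv2.resize(s,(640,200))])
cv2.imwrite('pics/w3b.png',im)
E
```

```text
[ 566.33545136 -248.74803567  373.26410546]
9.125 [ 640.00405563 -260.90463592  253.34338943] [-2.21790069e+01  3.74303635e+01  3.68181509e+01  8.94099103e+01
  5.03613506e-04 -1.27647207e+01] [1.63571968e-01 9.86531400e-01 9.38844454e-05]
```

View pics/w3b.png

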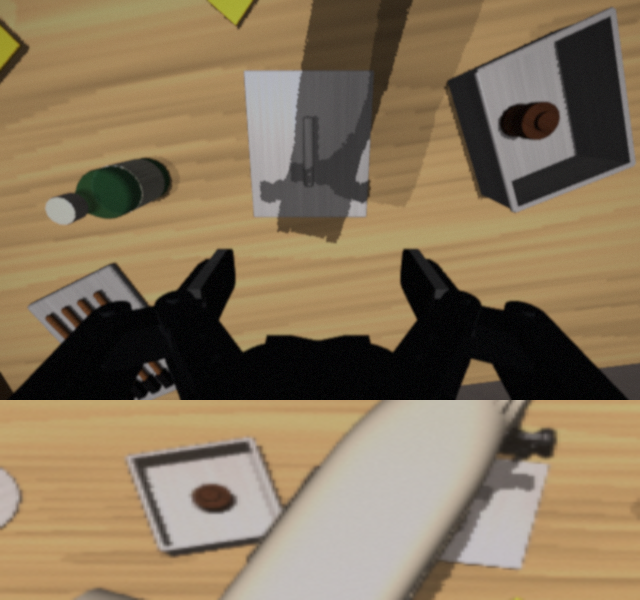

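The finial stands in the pan. The lid's plate corners are at about (246,71), (373,71), (366,216) and (254,217), and the handle runs from (311,116) to (309,186).

```bash
python3 - <<'E'
from h import *
c=dict(np.load('pics/w3.npz'))
def q(pts,z):
    P=np.array([ray(c,u,v,z)[:2] for u,v in pts]); print(P.round(1).tolist(),P.mean(0).round(1),cv2.minAreaRect(P.astype(np.float32)))
    return P
q(((245.5,71),(373.5,71),(366,216),(254,217)),12)
H=q(((311,116),(309,186)),53); d=H[0]-H[1]; print(np.degrees(np.arctan2(d[1],d[0])),np.linalg.norm(d))
q(((450,80),(616,8),(634,162),(515,212)),70)
E
```

```text
[[503.8, -324.2], [528.4, -175.8], [707.0, -205.2], [683.6, -355.9]] [ 605.7 -265.3] ((605.8970947265625, -265.83172607421875), (152.44711303710938, 182.5318145751953), 80.66429138183594)
[[566.3, -256.0], [643.2, -271.6]] [ 604.7 -263.8] ((604.7459716796875, -263.7685546875), (78.40802001953125, 0.0), 168.52406311035156)
168.5240584125164 78.40800989971831
[[555.1, -113.4], [517.7, 40.9], [670.0, 79.9], [707.2, -44.6]] [612.5  -9.3] ((615.0575561523438, -16.08293914794922), (164.46957397460938, 158.72531127929688), 14.353760719299316)
```

Request:
send_rows --plan "-1 -0.115 -0.014 -0.1 0; -1 -0.115 -0.014 -0.25 0; -1 -0.115 -0.014 -0.4 0; -1 -0.115 -0.014 -0.55 0; -1 -0.115 -0.014 -0.64 0; -1 -0.115 -0.014 -0.673 0; -1 -0.115 -0.014 -0.673 0; -1 -0.115 -0.014 -0.673 0; 1 -0.115 -0.014 -0.673 0; 1 -0.115 -0.014 -0.673 0; 1 -0.115 -0.014 -0.673 0; 1 -0.115 -0.014 -0.673 0; 1 -0.115 -0.014 -0.673 0; 1 -0.115 -0.014 -0.673 0; 1 -0.115 -0.014 -0.673 0; 1 -0.115 -0.014 -0.673 0; 1 -0.115 -0.014 -0.673 0; 1 -0.115 -0.014 -0.673 0"

```text
t: 11.42
tool_pos: [605.6, -265.5, 52.0]
orientation: [[-0.987, 0.164, 0.0], [0.164, 0.987, -0.0], [-0.0, -0.0, -1.0]]
wrist_force: [-1.2, -0.8, 3.6]
finger_gap: 10.6
finger_force: 59.3
```

Request:
send_rows --plan "1 0 0 0.05 0; 1 0 0 0.15 0; 1 0 0 0.3 0; 1 0 0 0.45 0; 1 0 0 0.5 0; 1 0 0.15 0.5 0.05; 1 0.01 0.3 0.5 0.1; 1 0.01 0.45 0.5 0.15; 1 0.02 0.6 0.5 0.2; 1 0.025 0.75 0.5 0.268; 1 0.025 0.83 0.5 0.268; 1 0.025 0.875 0.5 0.268; 1 0.025 0.875 0.5 0.268; 1 0.025 0.875 0.5 0.268; 1 0.025 0.875 0.5 0.268"

```text
t: 13.3
tool_pos: [613.0, -4.1, 201.6]
orientation: [[-0.968, -0.252, -0.0], [-0.252, 0.968, -0.0], [0.0, -0.0, -1.0]]
wrist_force: [-0.6, -0.8, -4.3]
finger_gap: 10.6
finger_force: 59.0
```

```bash
python3 - <<'E'
from h import *
c=shot('wrist','w4'); print(c['pose'][:3,3])
o=env.get_obs();print(o['t'],o['tool_pos'],o['orientation'][:,1],o['finger_gap'])
E
```

```text
[540.73145621 -22.52722784 321.67806672]
13.35 [613.04103336  -3.94451036 201.6593393 ] [-2.52265593e-01  9.67658024e-01 -1.36416598e-04] 10.425009469544287
```

View pics/w4.png

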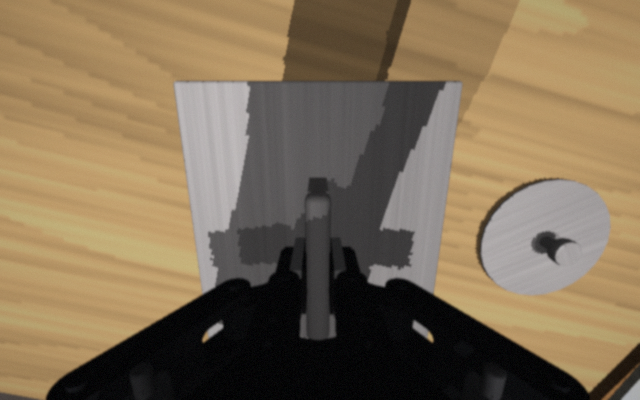

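The lid is held level, with its far edge running from (175,82) to (461,82). I'll check its position relative to the TCP.

```bash
python3 - <<'E'
from h import *
c=dict(np.load('pics/w4.npz'))
A,B=[ray(c,u,82,161.5)[:2] for u in(175,461.5)]
d=B-A; L=np.linalg.norm(d); n=np.array([d[1],-d[0]])/L
print(A,B,L,(A+B)/2+92*n,np.degrees(np.arctan2(n[1],n[0])))
E
```

```text
[543.70196598 -99.3881348 ] [505.62039476  46.55164101] 150.82647059153754 [613.68043092  -3.18953553] 14.62466935153846
```

Request:
send_rows --plan "1 0 0 -0.08 0; 1 0 0 -0.15 0; 1 0 0 -0.2 0; 1 0 0 -0.24 0; 1 0 0 -0.26 0; 1 0 0 -0.27 0; 1 0 0 -0.28 0; 1 0 0 -0.285 0; 1 0 0 -0.289 0; 1 0 0 -0.289 0; 1 0 0 -0.289 0"

```text
t: 14.72
tool_pos: [613.1, -2.7, 115.1]
orientation: [[-0.967, -0.254, 0.0], [-0.254, 0.967, 0.0], [-0.0, -0.0, -1.0]]
wrist_force: [0.0, 0.2, -3.4]
finger_gap: 10.5
finger_force: 58.9
```

Still hanging about 1 mm above the rim (−3.4 N). I'll lower it a little more and release.

Request:
send_rows --plan "1 0 0 -0.003 0; 1 0 0 -0.005 0; 1 0 0 -0.005 0; 1 0 0 -0.005 0; 0.3 0 0 -0.005 0; -0.3 0 0 -0.005 0; -0.3 0 0 -0.005 0; -0.3 0 0 -0.005 0; -0.3 0 0 -0.005 0; -0.3 0 0.0 0.05 0; -0.3 0 0 0.2 0; -0.3 0 0 0.4 0; -0.3 0 0 0.4 0;  -0.3 -0.2 -0.4 0.4 0; -0.3 -0.4 -0.6 0.4 0; -0.3 -0.4 -0.6 0.4 0; -0.3 -0.4 -0.6 0.4 0; -0.3 -0.4 -0.6 0.4 0"

```text
t: 16.98
tool_pos: [491.6, -184.4, 235.4]
orientation: [[-0.968, -0.25, 0.0], [-0.25, 0.968, -0.0], [-0.0, -0.0, -1.0]]
wrist_force: [-0.4, -0.1, 0.9]
finger_gap: 55.2
finger_force: 0.0
```

```bash
python3 - <<'E'
from h import *
a=shot('scene','s5')['pixels']; b=shot('top','t5')['pixels']
f=lambda x:cv2.resize(x[...,::-1],(400,300),interpolation=cv2.INTER_CUBIC)
cv2.imwrite('pics/c5.png',np.hstack([f(a[200:350,230:430]),f(b[100:250,170:370])]))
o=env.get_obs();print(o['t'],o['tool_pos'],o['wrist_force'])
E
```

```text
17.075 [ 493.14118886 -182.76245946  235.2713444 ] [-0.4704105   0.44016172 -0.40737701]
```

View pics/c5.png

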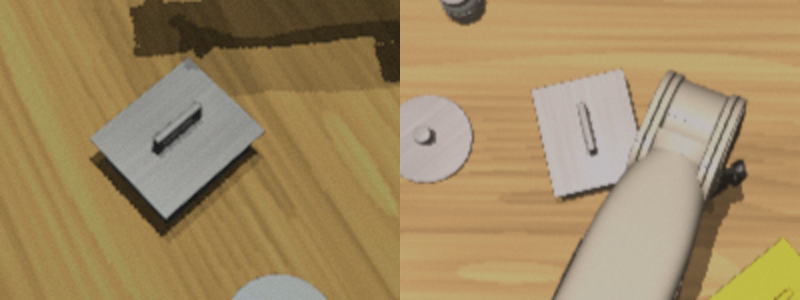

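The lid sits squarely on the pan in both views. I'll check its height and fit by its measured size at z = 74.

```bash
python3 - <<'E'
from h import *
c=dict(np.load('pics/s5.npz')); im=c['pixels']; S=cv2.cvtColor(im,cv2.COLOR_RGB2HSV)
m=((S[...,1]<60)&(S[...,2]>90)).astype(np.uint8); k,l,st,ce=cv2.connectedComponentsWithStats(m)
i=l[290,315] or l[270,310]; print(st[i])
cn=cv2.findContours((l==i).astype(np.uint8),0,1)[0][0][:,0]
for z in(66,74,82): print(z,cv2.minAreaRect(np.array([ray(c,u,v,z)[:2] for u,v in cn],np.float32)))
# corner-wise: quad and opposite edges
q=cv2.approxPolyDP(cv2.convexHull(cn),6,True)[:,0]; P=np.array([ray(c,u,v,74)[:2] for u,v in q]); print(P.round(1),np.linalg.norm(P-np.roll(P,1,0),axis=1))
E
```

```text
[ 275  229   87   80 3413]
66 ((614.4937744140625, -3.8825454711914062), (185.0479736328125, 154.7188720703125), 14.713089942932129)
74 ((616.1690673828125, -0.7992324829101562), (183.80230712890625, 153.6774139404297), 14.713105201721191)
82 ((617.8444213867188, 2.2841110229492188), (182.55670166015625, 152.6359405517578), 14.71310043334961)
[[547.6 -95.8]
 [512.9  51.4]
 [684.8  92.9]
 [722.8 -50.1]] [181.07577323 151.23807588 176.85951654 148.02805085]
```

The measured 183.8 × 153.7 mm at z = 74, with a yaw of 14.7°, matches a flat, seated lid. I'm handing the job in.

```bash
python3 -c "
from plant import env
print(env.sign_off())"
```

```text
the job is handed in; nothing more can be done
None
```

The job is handed in at about 17 s on the clock: the finial stands in the pan, the steel lid measures flat and centred on the rim with its handle up, and the round lid was not touched; no verdict was returned.

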